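# Wedge the stake holder's catch open and take out the stake

### The job

The steel doming stake is locked in its holder by a sprung catch that closes again as soon as it is let go. Push the thick wooden wedge, narrow end down, fully into the gap in the holder so that it keeps the catch open by itself, then lift the stake out and stand it upright in the wooden tray. Leave the wedge in place.

Things in the scene. Friction and masses are not known exactly. Their poses are not given: they have to be found in the camera images.
- gap (a point): Where the wedge's foot comes to stand: on the base plate, 12 mm above the bench, in the fixed steel holder; +x leads away from the stake. A fixed post (44 mm high over the bench) stands 16 mm to -x. The bright catch's sloping plate stands 2 mm (low) to 14 mm (top, 62 mm over the bench) to +x; a wedge pressed straight down here (10-20 N) drives it 14 mm along +x against its spring and then stays.
- wedge_mid (a point): Thick wooden wedge (the thin one, 18 mm, is no use), standing loose on its narrow end; point at its centre, 47.5 mm above its foot. x across its thickness (32 mm), y along its width (44 mm), z up; 95 mm high; the lowest 20 mm taper to a foot 14 mm thick. In the gap its x lies along the gap's x, either way round (70 mm free along y). Best gripped across its width, in its upper half.
- stake_mid (a point): Steel doming stake, about 0.42 kg, 68 mm high; point on its axis, 34 mm above its underside. Square foot 52 x 52 x 14 mm, its sides along the gap's x and y; round stem 24 mm across up to 46 mm, domed head 32 mm across. It stands in the holder on the base plate, 80 mm to -x of the gap, in a fence 5 mm high; the shut catch covers 8 mm of its foot. With the catch open it lifts straight up.
- tray_in (a point): Low wooden tray fixed to the bench, 140 x 140 mm outside, walls 6 mm thick and 18 mm high; the point is the centre of its inner floor; x and y along its sides.
Things that resemble listed ones, but are neither listed nor needed, are in the scene too. What is shaped like the part that bears stake_mid but blue or yellow is not meant.

How it is judged:
By the outcome, as a careful person would: the job done as asked, in the order asked, and still so for the second after the job is handed in, with the robot touching nothing.
It also fails if it takes over 64 s, if anything falls off the work surface, if the arm or the gripper's body presses on something with over 40 N, if the wrist force passes 120 N, or if a joint passes its speed limit or range.

### The arm

A 6-joint arm with a two-finger parallel gripper is mounted at the origin on the work surface. World frame = base frame: x ahead of the robot, y to its left, z up, the work surface at z = 0. Lengths are in m, angles in degrees, forces in N, time in s.
With the tool pointing down it reaches from about 0.35 to 0.975 m from the base axis. Payload 4.9 kg.
Tool frame: the origin (TCP) lies at the centre of the arm's flange, where the gripper is bolted on; the fingertips stand 173 mm ahead of it and the grasp point (between the pads) lies 155 mm ahead of it (robot.pinch_z is the distance from the TCP to the grasp point, in m); z points along the fingers, y is the line along which they close (so a half turn about z gives the same grasp; the last joint's range is limited). The gripper opens to 85 mm and grips with 20 to 120 N. Pads are 22 mm wide; open, the fingers measure 114 mm over their backs; the gripper's body (76 mm by 85 mm) begins 54 mm behind the grasp point. The pads swing forward as they close: fully open they stand 13 mm farther back than shut.
Start: joints at [65.432, 3.019, 92.412, -0, 84.569, -6.818], TCP at [0.191, 0.595, 0.405] pointing down, gripper open.
Joint ranges: [-172.51, 172.51], [-57.92, 126.97], [3.15, 148.05], [-58.71, 238.71], [5.1, 150.11], [-179.66, 179.66]. Speed limits (degrees/s): [147.25, 147.25, 180, 180, 180, 180].

### API

Orientations are given as [roll, pitch, yaw] about the fixed x, y, z axes, in that order (R = Rz(yaw) Ry(pitch) Rx(roll)).
In Python, from bench import robot gives the robot as it stands.
- The arm moves only by the tool step_arm, never from a script. Its argument "steps" is one flat list of numbers, 6 for each row, row after row: the shift along the tool's x, y, z in cm, then the turn, a rotation vector about the tool's x, y, z in rad. In form: [x, y, z, rx, ry, rz, x, y, z, rx, ry, rz, ...]. A call has 1 to 20 rows; each row is the pose to reach, as a shift and turn from the pose commanded when the call began, along the tool's axes at that moment; what a row does not reach only later rows make up. A row lasts 1/10 s, in which the tool goes at most 50 mm and 8.59 degrees, less where a joint would pass 70% of its speed; a pose out of reach is approached as far as the arm can. A call with a gripper value outside its range is refused whole. "jaw" is the opening, from 0 (shut) to 1 (fully open), set as the call begins (left out, the last holds). The fingers move at their own pace and stop on an object; the grip force is fixed at half the most. Time passes only in rows, so rows that repeat a pose let the fingers close. It gives the time, the measured TCP pose, the force, the opening and the grip force at its end, in the units of the state.
- robot.sense(): the state, without advancing time (a new reading comes with each control period).
- robot.grab_frame(name): name is "scene" or "side" or "wrist"; returns a dict with "image" (400x640x3 uint8, red, green, blue), "fov_y" (degrees; the focal length in pixels is half the picture's height over the tangent of half this angle, whatever the lens; pixels are square), "cx", "cy" (the principal point, pixels), "pose" (4x4, takes a point from camera to world coordinates). Camera axes: x right, y up, looking along -z (the intrinsics and any distortion apply to the point x, -y, -z); pixel columns grow to the right and rows downward; lengths in m; the calibration is good to about 2 mm. A picture is of the moment at which its call begins. There is no depth.
- robot.hand_in(): hands the job in; it is judged then, once.
Trained networks look in a picture, given as the dict that the camera call returned (one of the last four; its "shot" number tells which), for a name from the list of things; names that differ only in an ending like _2 or _b are one class to them, and where a whole thing is asked for, a point or a joint stands for the part that bears it (a point fixed in the world has none). Each returns a list of dicts, best first, with "confidence" (0 to 1); they miss things now and then, are a little off and sometimes report something else, mostly with a low value. They report only what shows in the picture. A call takes as long as a camera call. They do not tell look-alikes from the thing itself.
- robot.masks_of(picture, label): "region" (400x640 bool, what is visible of it) and "uv" ([column, row] in pixels, amid what is visible of it).
The state is a dict: "clock": time; "joints": joint angles; "qd": joint speeds; "effort": joint torques, N m; "position": TCP position; "ee_rot": TCP orientation; "force": force on the tool from outside, world axes, zero at the start; "torque": the same for the moment, N m; "opening": opening from 0.0 (shut) to 1.0 (fully open); "grasp_force": force on a finger pad.
Only numpy, scipy, OpenCV 4.12 (cv2) and the standard library are available. Lean on these libraries where they do the work, as an engineer would, in place of code of your own. Each camera call takes 0.05 s, during which the arm holds its last target. There are 200 camera calls.

## Working session

There is one attempt and no reset: what is moved stays moved. The work goes in short steps, Python scripts to look and compute and a tool call to move; the robot and the scene stay as the last step left them, time stands still between calls to the robot, and variables do not carry over. Pictures are saved under pics/ and viewed, at most 12 in all, crops included, and the job is handed in when it is done.

Besides the shell and the picture viewer there is one more tool, called after "Call:" as name(argument=value, ...), one argument or row to a line, values as JSON. step_arm: Moves the arm, as the interface text tells. Its arguments: {"type":"object","properties":{"steps":{"type":"array"},"jaw":{"type":"number"}},"required":["steps"]}

```bash
ls; mkdir -p pics; cat > h.py <<'E'
import numpy as np, cv2
from bench import robot
def ray(f,uv):
    F=200/np.tan(np.radians(f["fov_y"]/2)); T=np.array(f["pose"])
    d=np.array([(uv[0]-f["cx"])/F,-(uv[1]-f["cy"])/F,-1.]); return T[:3,3],T[:3,:3]@d
def onz(f,uv,z):
    o,d=ray(f,uv); return o+d*(z-o[2])/d[2]
def proj(f,p):
    F=200/np.tan(np.radians(f["fov_y"]/2)); T=np.array(f["pose"])
    c=T[:3,:3].T@(np.array(p)-T[:3,3]); return np.array([f["cx"]-F*c[0]/c[2], f["cy"]+F*c[1]/c[2]])
def save(n,im): cv2.imwrite("pics/"+n+".png",np.ascontiguousarray(im[:,:,::-1]))
E
python3 - <<'E'
from h import *
fs={n:robot.grab_frame(n) for n in("scene","side","wrist")}
for n,f in fs.items():
    print(n,f["fov_y"],f["cx"],f["cy"],[k for k in f],np.round(f["pose"],3).tolist())
    for l in("wedge_mid","stake_mid","gap","tray_in"):
        try:
            for r in robot.masks_of(f,l): print(n,l,round(r["confidence"],2),np.round(r["uv"]),r["region"].sum(),np.round(onz(f,r["uv"],.04),3))
        except Exception as e: print(n,l,e)
    save(n,f["image"])
print(robot.sense())
E
```

```text
pics
scene 55.17919912656097 320.2288545246014 204.09817422731462 ['image', 'fov_y', 'cx', 'cy', 'pose', 'shot'] [[-0.353, -0.676, 0.647, 1.148], [0.935, -0.239, 0.261, 0.232], [-0.021, 0.697, 0.717, 0.723], [0.0, 0.0, 0.0, 1.0]]
scene wedge_mid 0.66 [219. 198.] 696 [ 0.599 -0.266  0.04 ]
scene stake_mid 0.79 [340. 230.] 582 [0.594 0.058 0.04 ]
scene stake_mid 0.74 [290. 203.] 457 [ 0.553 -0.089  0.04 ]
scene stake_mid 0.71 [319. 270.] 672 [0.715 0.051 0.04 ]
scene stake_mid 0.69 [272. 240.] 547 [ 0.677 -0.08   0.04 ]
scene gap 0.91 [345. 215.] 1545 [0.545 0.054 0.04 ]
scene tray_in 0.92 [428. 255.] 3482 [0.597 0.261 0.04 ]
side 43.14190212793206 324.3917130602879 194.43955493730476 ['image', 'fov_y', 'cx', 'cy', 'pose', 'shot'] [[0.95, 0.248, -0.188, 0.343], [-0.311, 0.733, -0.605, -0.765], [-0.012, 0.633, 0.774, 1.036], [0.0, 0.0, 0.0, 1.0]]
side wedge_mid 0.78 [370. 278.] 643 [ 0.606 -0.247  0.04 ]
side stake_mid 0.91 [324. 183.] 378 [0.596 0.049 0.04 ]
side stake_mid 0.79 [315. 242.] 505 [ 0.519 -0.115  0.04 ]
side stake_mid 0.71 [363. 225.] 513 [ 0.644 -0.107  0.04 ]
side stake_
[... 334 characters left out ...]
3, 0.954, 0.373], [0.0, 0.0, 0.0, 1.0]]
{'clock': 0.75, 'joints': array([ 6.54290126e+01,  3.01726179e+00,  9.24106400e+01, -2.81668257e-03,
        8.45683032e+01, -6.81909700e+00]), 'qd': array([-0.01026575,  0.01909558,  0.00626479, -0.11562446,  0.04969826,
       -0.05476324]), 'effort': array([ 3.77258657e-04, -3.93563783e+01, -3.70430875e+01, -8.55515509e-05,
        1.17161640e-04,  2.24798458e-05]), 'position': array([0.19056691, 0.59522166, 0.40474566]), 'ee_rot': array([1.79996565e+02, 3.23481356e-03, 1.62248376e+02]), 'force': array([ 0.82098264, -0.45813486,  0.03010573]), 'torque': array([-0.02072996,  0.02186252,  0.00174365]), 'grasp_force': 0.0, 'opening': 1.000157401902845}
```

View pics/scene.png

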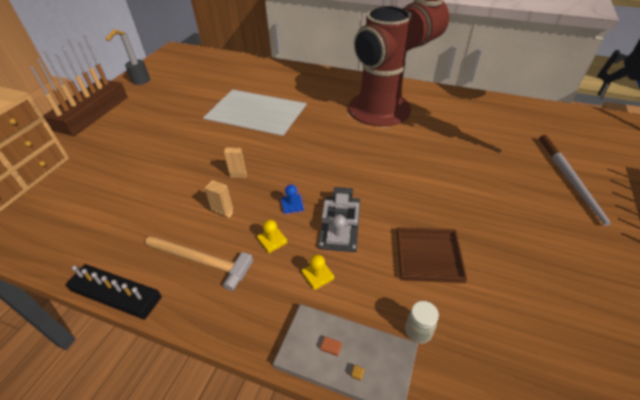

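View pics/side.png

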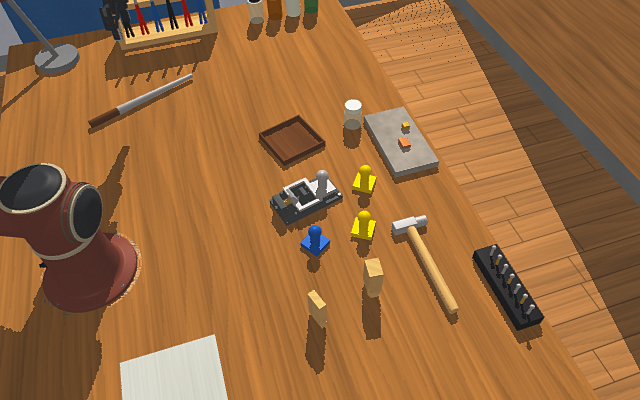

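Scene view: the thick wedge is at about (219,198), the thin one at (235,163). The steel stake is at (340,228) in the holder; its look-alikes are blue (291,200) and yellow (270,235), (318,270). The tray is at (430,255). In the side view the thick wedge is at (373,278) and the thin one at (318,308). I'm moving above the holder for a close look.

Call:
step_arm(
  steps=[-51,-42,-1,0,0,-0.5,-51,-42,-1,0,0,-0.5,-51,-42,-1,0,0,-0.5,-51,-42,-1,0,0,-0.5,-51,-42,-1,0,0,-0.5,-51,-42,-1,0,0,-0.5,-51,-42,-1,0,0,-0.5,-51,-42,-1,0,0,-0.5,-51,-42,-1,0,0,-0.5,-51,-42,-1,0,0,-0.5,-51,-42,-1,0,0,-0.5,-51,-42,-1,0,0,-0.5,-51,-42,-1,0,0,-0.5,-51,-42,-1,0,0,-0.5,-51,-42,-1,0,0,-0.5,-51,-42,-1,0,0,-0.5],
)

```text
clock: 2.35
position: [0.548, 0.0402, 0.4145]
ee_rot: [179.9, -0.0, -169.1]
force: [-0.7, 0.2, -0.1]
opening: 1.0
grasp_force: 0.0
```

```bash
cat >> h.py <<'E'
from scipy.spatial.transform import Rotation as Ro
def look(n,labels,z=.04):
    f=robot.grab_frame("wrist"); save(n,f["image"])
    for l in labels:
        for r in robot.masks_of(f,l):
            c=cv2.findContours(r["region"].astype(np.uint8),0,2)[0]; c=max(c,key=cv2.contourArea)
            print(l,round(r["confidence"],2),np.round(r["uv"]),r["region"].sum(),np.round(onz(f,r["uv"],z),3),cv2.boxPoints(cv2.minAreaRect(c)).round().tolist())
    return f
def go(p,yaw,pinch=True):
    """shift (cm) and turn (rad) to bring the grasp point (or TCP) to p, pointing down"""
    s=robot.sense(); R=Ro.from_euler("xyz",s["ee_rot"],degrees=True)
    T=Ro.from_euler("xyz",[180,0,yaw],degrees=True)
    t=np.array(p,float)+([0,0,robot.pinch_z] if pinch else 0)
    print("shift",(R.inv().apply(t-s["position"])*100).round(2),"turn",(R.inv()*T).as_rotvec().round(3), "dist",round(np.linalg.norm(t-s["position"]),3))
E
python3 - <<'E'
from h import *
f=look("w1",["gap","stake_mid","tray_in","wedge_mid"])
s=robot.sense(); print(s["clock"],s["position"],s["ee_rot"],s["joints"].round(1))
import pickle; pickle.dump(f,open("w1.pkl","wb"))
E
```

```text
gap 0.81 [322. 151.] 7693 [0.519 0.036 0.04 ] [[283.0, 99.0], [355.0, 95.0], [361.0, 226.0], [289.0, 230.0]]
gap 0.47 [478. 209.] 10534 [0.554 0.244 0.04 ] [[417.0, 168.0], [537.0, 158.0], [544.0, 257.0], [425.0, 266.0]]
stake_mid 0.96 [302. 275.] 1496 [0.69  0.041 0.04 ] [[271.0, 278.0], [304.0, 248.0], [333.0, 280.0], [300.0, 310.0]]
stake_mid 0.88 [321. 214.] 1274 [0.597 0.049 0.04 ] [[303.0, 193.0], [343.0, 191.0], [345.0, 231.0], [306.0, 233.0]]
stake_mid 0.85 [214. 133.] 1984 [ 0.522 -0.092  0.04 ] [[183.0, 124.0], [229.0, 104.0], [246.0, 144.0], [200.0, 164.0]]
stake_mid 0.61 [210. 225.] 1772 [ 0.639 -0.089  0.04 ] [[176.0, 234.0], [213.0, 196.0], [240.0, 222.0], [204.0, 260.0]]
tray_in 0.75 [477. 212.] 10635 [0.557 0.243 0.04 ] [[418.0, 166.0], [537.0, 158.0], [543.0, 259.0], [425.0, 266.0]]
tray_in 0.29 [ 58. 186.] 3783 [ 0.623 -0.277  0.04 ] [[6.0, 174.0], [111.0, 151.0], [121.0, 197.0], [16.0, 220.0]]
wedge_mid 0.97 [ 57. 186.] 3572 [ 0.623 -0.278  0.04 ] [[8.0, 173.0], [109.0, 152.0], [119.0, 197.0], [17.0, 218.0]]
2.6 [0.54769516 0.04097629 0.41482653] [ 1.79994158e+02  1.34567382e-02 -1.68991239e+02] [  -3.5   -7.7  101.9    0.    85.8 -104.5]
```

View pics/w1.png

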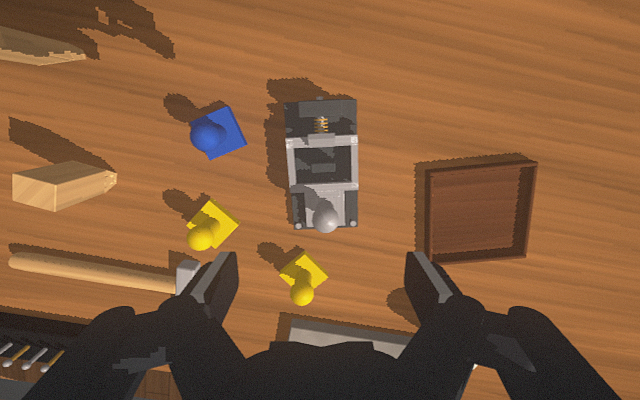

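Wrist view: the holder with the steel stake is at (325,215) and its gap is at about (322,165), with the spring at (321,123), so gap +x points up in the image. The thick wedge is at (60,187), with its foot near (115,180). The thin wedge is at (40,50). The tray is at (477,212).

```bash
python3 - <<'E'
from h import *
import pickle; f=pickle.load(open("w1.pkl","rb"))
c=[(283,99),(355,95),(361,226),(289,230)]
P=np.array([onz(f,u,.012) for u in c]); print(P.round(3),P.mean(0))
d=(P[0]+P[1]-P[2]-P[3]); print("gapx yaw",np.degrees(np.arctan2(d[1],d[0])),np.linalg.norm(d)/2)
print("wedge foot",onz(f,(113,181),0))
print("wedge top",[onz(f,u,.095).round(3) for u in[(13,175),(57,187),(55,211),(14,197)]])
print("tray",[onz(f,u,.018).round(3) for u in[(418,166),(537,158),(543,259),(425,266)]])
t=robot.sense()["position"]; go([.60,-.22,.25],-169)
E
```

```text
[[ 0.469 -0.023  0.012]
 [ 0.448  0.063  0.012]
 [ 0.615  0.11   0.012]
 [ 0.64   0.012  0.012]] [0.54283043 0.04031976 0.012     ]
gapx yaw -166.47205866565653 0.17322030062814525
wedge foot [ 0.61824249 -0.2373361   0.        ]
wedge top [array([ 0.595, -0.273,  0.095]), array([ 0.6  , -0.23 ,  0.095]), array([ 0.627, -0.234,  0.095]), array([ 0.619, -0.275,  0.095])]
tray [array([0.517, 0.161, 0.018]), array([0.478, 0.308, 0.018]), array([0.613, 0.376, 0.018]), array([0.656, 0.213, 0.018])]
shift [ -0.15 -26.62   1.01] turn [0. 0. 0.] dist 0.266
```

Call:
step_arm(
  steps=[-0.5,-29.5,2,0,0,0,-0.5,-29.5,2,0,0,0,-0.5,-29.5,2,0,0,0,-0.5,-29.5,2,0,0,0,-0.5,-29.5,2,0,0,0,-0.5,-29.5,2,0,0,0,-0.5,-29.5,2,0,0,0,-0.5,-29.5,2,0,0,0],
)

```text
clock: 3.4
position: [0.6089, -0.2492, 0.3943]
ee_rot: [179.9, -0.0, -169.1]
force: [-0.7, 1.0, 0.1]
opening: 1.002
grasp_force: 0.0
```

```bash
python3 - <<'E'
from h import *
f=look("w2",["wedge_mid"],.0475)
s=robot.sense(); print(s["clock"],s["position"],s["ee_rot"])
import pickle; pickle.dump(f,open("w2.pkl","wb"))
r=robot.masks_of(f,"wedge_mid")[0]["uv"]
x,y=int(r[0]),int(r[1]); x0=max(x-110,0);y0=max(y-90,0); print(x0,y0)
c=f["image"][y0:y0+180,x0:x0+220]; save("w2c",cv2.resize(c,None,fx=3,fy=3,interpolation=2))
E
```

```text
wedge_mid 0.69 [315. 190.] 1947 [ 0.621 -0.255  0.047] [[288.0, 202.0], [302.0, 158.0], [345.0, 171.0], [331.0, 215.0]]
3.5 [ 0.60896088 -0.24771437  0.39487957] [ 1.79980200e+02  8.39243947e-03 -1.69022196e+02]
204 100
```

View pics/w2c.png

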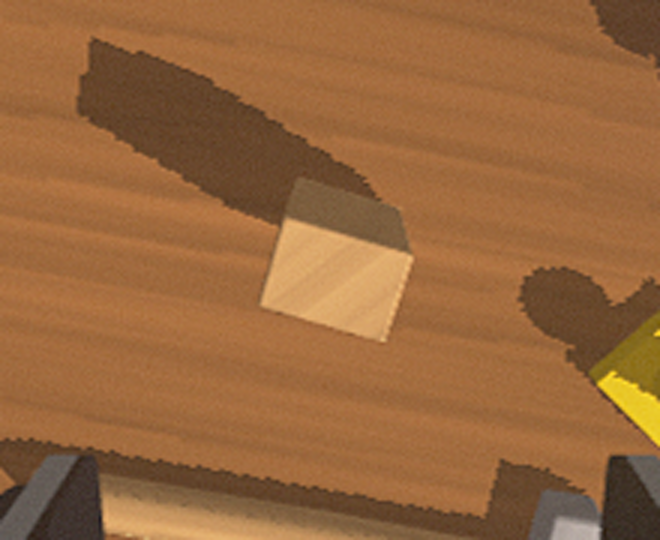

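The crop shows the thick wedge's light top face, with corners at full-image pixels (298,173), (342,185), (333,214) and (291,202). Its proportions of about 44×31 mm match the thick one.

```bash
python3 - <<'E'
from h import *
import pickle; f=pickle.load(open("w2.pkl","rb"))
P=np.array([onz(f,u,.095) for u in[(298,172.7),(341.7,185),(332.7,214),(290.7,201.7)]]);print(P.round(4),P.mean(0))
w=P[1]-P[0]+P[2]-P[3]; print(np.linalg.norm(w)/2, np.linalg.norm(P[3]-P[0]))
yaw=np.degrees(np.arctan2(w[0],-w[1])); print("tool yaw",yaw)
m=P.mean(0); go([m[0],m[1],.068],yaw); go([m[0],m[1],.15],yaw)
E
```

```text
[[ 0.5938 -0.2749  0.095 ]
 [ 0.5978 -0.2315  0.095 ]
 [ 0.6287 -0.2341  0.095 ]
 [ 0.6238 -0.2772  0.095 ]] [ 0.61101883 -0.25443295  0.095     ]
0.04347865745446813 0.03006308958173056
tool yaw 174.12048403214393
shift [-0.06 -0.73 17.23] turn [0.    0.    0.295] dist 0.172
shift [-0.07 -0.73  9.03] turn [0.    0.    0.295] dist 0.091
```

Call:
step_arm(
  steps=[0,-0.7,3,0,0,0.15,0,-0.7,8,0,0,0.295,0,-0.7,12,0,0,0.295,0,-0.7,15,0,0,0.295,0,-0.7,16.8,0,0,0.295,0,-0.7,16.8,0,0,0.295,0,-0.7,16.8,0,0,0.295],
)

```text
clock: 4.25
position: [0.6109, -0.2555, 0.2282]
ee_rot: [-180.0, 0.1, 174.1]
force: [0.5, 0.2, 0.9]
opening: 1.001
grasp_force: 0.0
```

Call:
step_arm(
  steps=[0,0,0,0,0,0,0,0,0,0,0,0,0,0,0,0,0,0,0,0,0,0,0,0,0,0,0,0,0,0,0,0,0,0,0,0,0,0,0,0,0,0,0,0,0,0,0,0],
  jaw=0,
)

```text
clock: 5.05
position: [0.6108, -0.2562, 0.2285]
ee_rot: [-180.0, 0.1, 174.0]
force: [0.2, 0.2, 5.1]
opening: 0.506
grasp_force: 61.8
```

Call:
step_arm(
  steps=[0,0,-4,0,0,0,0,0,-8,0,0,0,0,0,-12,0,0,0,0,0,-12,0,0,0],
)

```text
clock: 5.45
position: [0.6117, -0.2567, 0.3548]
ee_rot: [-179.7, 0.7, 174.0]
force: [1.0, -0.6, 0.2]
opening: 0.505
grasp_force: 61.5
```

```bash
python3 - <<'E'
from h import *
import pickle; f=pickle.load(open("w1.pkl","rb"))
c=cv2.resize(f["image"][85:240,270:375],None,fx=3.8,fy=3.8,interpolation=2); save("w1c",c)
print(robot.sense()["position"],robot.sense()["opening"])
E
```

```text
[ 0.61169311 -0.25672955  0.35482976] 0.5054729109484064
```

View pics/w1c.png

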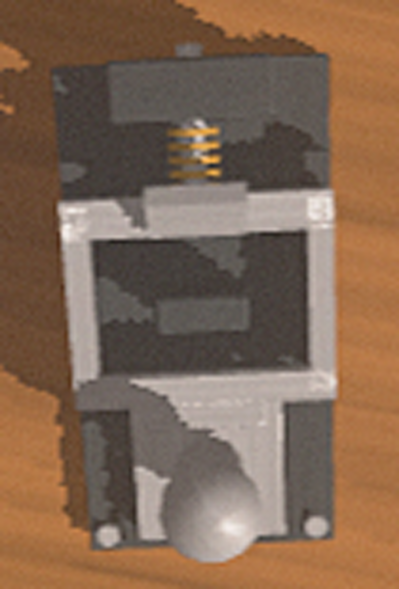

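The holder crop shows the stake dome centre at full-image (326,219), the post top at (323,168), the sprung bar at (321,139), and the catch frame around them with its front bar over the stake's foot.

```bash
python3 - <<'E'
from h import *
import pickle; f=pickle.load(open("w1.pkl","rb"))
px=lambda x,y:(270+x/3.8,85+y/3.8)
for n,u,z in[("dome",(213,510),.064),("pinL",(108,537),.02),("pinR",(316,526),.02),("post",(203,315),.044),("postfar",(203,297),.044),("postnear",(203,333),.044),("plate top L",(147,187),.062),("plateR",(247,183),.062),("plate bottomedge",(196,234),.062),
 ("plate00",(55,72),.012),("plate back R",(328,57),.04),("front L",(93,549),.012),("front R",(333,537),.012)]:
    print(n,onz(f,px(*u),z).round(4))
# dome silhouette centre: sphere centre z ~.052
print(onz(f,px(213,510),.052))
s=robot.sense();print(s["ee_rot"])
E
```

```text
dome [0.5939 0.0547 0.064 ]
pinL [0.6281 0.0237 0.02  ]
pinR [0.6098 0.0963 0.02  ]
post [0.5375 0.0407 0.044 ]
postfar [0.5319 0.0396 0.044 ]
postnear [0.5432 0.0418 0.044 ]
plate top L [0.5003 0.0168 0.062 ]
plateR [0.4938 0.0449 0.062 ]
plate bottomedge [0.5108 0.0332 0.062 ]
plate00 [ 0.4745 -0.02    0.012 ]
plate back R [0.4548 0.0626 0.04  ]
front L [0.6373 0.019  0.012 ]
front R [0.6159 0.105  0.012 ]
[0.5985168  0.05581606 0.052     ]
[-179.70495662    0.67317879  173.99612742]
```

```bash
python3 - <<'E'
from h import *
go([.518,.036,.175],-166)
E
```

```text
shift [12.41 28.14  2.22] turn [-0.007  0.011 -0.349] dist 0.308
```

Call:
step_arm(
  steps=[12.4,28.1,0,0,0,-0.349,12.4,28.1,0,0,0,-0.349,12.4,28.1,0,0,0,-0.349,12.4,28.1,0,0,0,-0.349,12.4,28.1,0,0,0,-0.349,12.4,28.1,0,0,0,-0.349,12.4,28.1,0,0,0,-0.349,12.4,28.1,1.8,0,0,-0.349,12.4,28.1,1.8,0,0,-0.349,12.4,28.1,1.8,0,0,-0.349],
)

```text
clock: 6.45
position: [0.5161, 0.0361, 0.3278]
ee_rot: [180.0, -0.1, -166.0]
force: [-0.2, -0.2, -0.3]
opening: 0.506
grasp_force: 61.6
```

```bash
python3 - <<'E'
from h import *
s=robot.sense();print(s["clock"],s["position"],s["ee_rot"],s["force"])
f=look("w3",["wedge_mid"]); fs=robot.grab_frame("side")
import pickle; pickle.dump(f,open("w3.pkl","wb"))
u=proj(fs,[.53,.04,.06]).astype(int);print(u)
c=fs["image"][u[1]-75:u[1]+45,u[0]-60:u[0]+60]
a=f["image"][0:400,140:500]
save("c3",np.hstack([cv2.resize(a,(480,533)),cv2.resize(c,(320,320),interpolation=2)[:, :].repeat(1,0) if 0 else np.vstack([cv2.resize(c,(320,320),interpolation=2),np.zeros((213,320,3),np.uint8)])]))
E
```

```text
6.45 [0.51613989 0.03609698 0.32776503] [ 1.79974757e+02 -1.19955215e-01 -1.66042454e+02] [-0.23152818 -0.207828   -0.26484269]
wedge_mid 0.66 [322. 273.] 11496 [0.595 0.056 0.04 ] [[268.0, 207.0], [373.0, 207.0], [373.0, 330.0], [268.0, 330.0]]
[300 187]
```

View pics/c3.png

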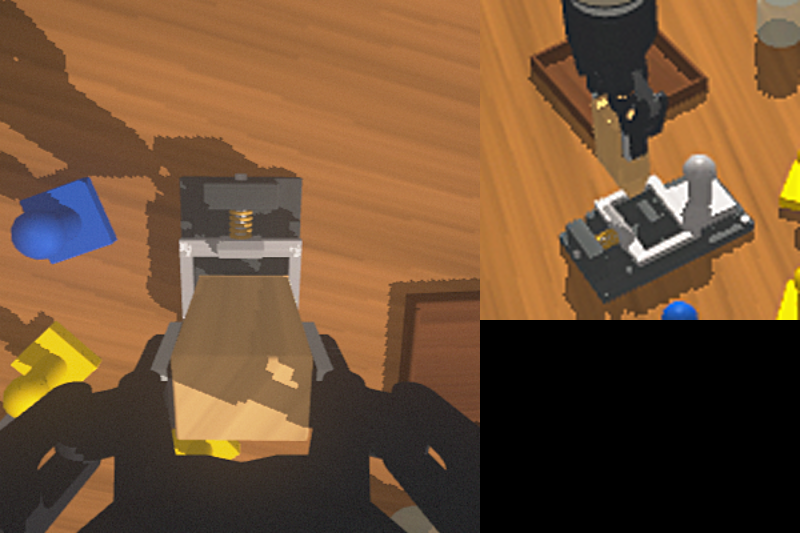

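Left, the wrist view: the held wedge is square to the holder and centred in it, with its foot's +x edge at full pixel (324,208) and the plate top's inner edge at (320,193). The side view agrees. Now I'll compute the x offset.

```bash
python3 - <<'E'
from h import *
import pickle; f=pickle.load(open("w3.pkl","rb"))
g=np.array([-.970,-.242,0]);yv=np.array([.242,-.970,0]);O=np.array([.518,.036,0])
for n,u,z in[("foot edge",(324,207.7),.1006),("plate inner top",(320,193.5),.062),("plate outer top",(320,180),.062),("base back L",(275,133),.03),("base back R",(366,133),.03),("axis",None,0)]:
    p=onz(f,u,z) if u else f and robot.sense()["position"]
    print(n,p.round(4),"gx",((p-O)@g*1000).round(1),"gy",((p-O)@yv*1000).round(1))
E
```

```text
foot edge [0.5063 0.0352 0.1006] gx 11.6 gy -2.0
plate inner top [0.5075 0.0324 0.062 ] gx 11.1 gy 1.0
plate outer top [0.496  0.0296 0.062 ] gx 22.9 gy 0.9
base back L [ 0.4708 -0.0189  0.03  ] gx 59.1 gy 41.8
base back R [0.4509 0.0614 0.03  ] gx 58.9 gy -40.9
axis [0.5167 0.0359 0.3293] gx 1.3 gy -0.2
```

Call:
step_arm(
  steps=[-0.5,0.1,0,0,0,0,-0.5,0.1,2,0,0,0,-0.5,0.1,4,0,0,0,-0.5,0.1,5,0,0,0,-0.5,0.1,5,0,0,0,-0.5,0.1,5,0,0,0],
)

```text
clock: 7.2
position: [0.5213, 0.0387, 0.2793]
ee_rot: [-180.0, 0.0, -166.0]
force: [0.4, 0.2, -0.5]
opening: 0.508
grasp_force: 61.7
```

```bash
python3 - <<'E'
from h import *
s=robot.sense();print(s["clock"],s["position"],s["force"],s["torque"])
f=robot.grab_frame("wrist"); fs=robot.grab_frame("side"); fc=robot.grab_frame("scene")
def crop(f,w,h,S):
    u=proj(f,[.53,.04,.05]).astype(int); return cv2.resize(f["image"][u[1]-h:u[1]+h,u[0]-w:u[0]+w],S,interpolation=2)
save("c4",np.hstack([cv2.resize(f["image"][100:330,190:450],(390,345)),np.vstack([crop(fs,50,50,(345,345))]) ]))
E
```

```text
7.2 [0.52129499 0.03866009 0.27929692] [ 0.36581893  0.17544464 -0.4970088 ] [-0.0325965  -0.01575701 -0.01253705]
```

View pics/c4.png

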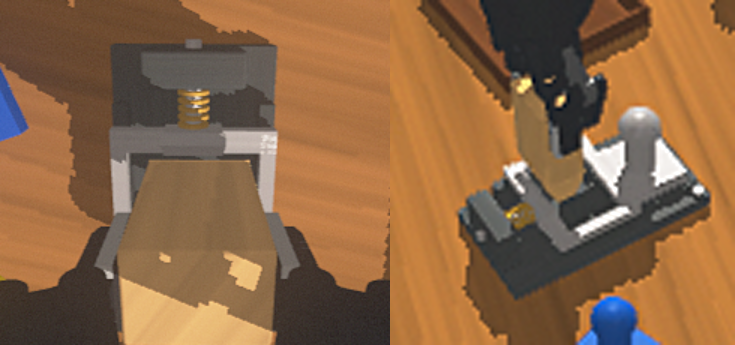

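The foot (image (200,160)) is inside the window just inboard of the sloping plate, with no contact force. I'm pressing down.

Call:
step_arm(
  steps=[0,0,0.7,0,0,0,0,0,1.4,0,0,0,0,0,2,0,0,0,0,0,2,0,0,0],
)

```text
clock: 7.75
position: [0.5209, 0.0384, 0.2599]
ee_rot: [-179.9, -0.2, -166.0]
force: [-6.0, -2.1, 10.1]
opening: 0.507
grasp_force: 62.8
```

Call:
step_arm(
  steps=[0,0,0.6,0,0,0,0,0,1.2,0,0,0,0,0,1.6,0,0,0,0,0,1.6,0,0,0],
)

```text
clock: 8.15
position: [0.5218, 0.0385, 0.2453]
ee_rot: [-179.9, 0.1, -166.0]
force: [-4.2, -0.9, 12.0]
opening: 0.509
grasp_force: 63.1
```

Call:
step_arm(
  steps=[0.1,0,0.3,0,0,0,0.1,0,0.6,0,0,0,0.1,0,0.8,0,0,0,0.1,0,0.8,0,0,0],
)

```text
clock: 8.55
position: [0.5213, 0.0383, 0.239]
ee_rot: [-179.9, 0.1, -166.0]
force: [-9.9, 0.5, 22.7]
opening: 0.51
grasp_force: 64.4
```

Call:
step_arm(
  steps=[0,0,0.2,0,0,0,0,0,0.3,0,0,0,0,0,0.3,0,0,0],
)

```text
clock: 8.85
position: [0.5217, 0.0384, 0.2389]
ee_rot: [-180.0, -0.0, -166.0]
force: [-17.9, 0.3, 39.6]
opening: 0.508
grasp_force: 66.4
```

```bash
python3 - <<'E'
from h import *
s=robot.sense();print(s["clock"],s["position"],s["force"],s["torque"])
f=robot.grab_frame("wrist"); fs=robot.grab_frame("side")
def crop(f,w,h,S):
    u=proj(f,[.53,.04,.05]).astype(int); return cv2.resize(f["image"][u[1]-h:u[1]+h,u[0]-w:u[0]+w],S,interpolation=2)
save("c5",np.hstack([cv2.resize(f["image"][100:330,190:450],(390,345)),np.vstack([crop(fs,50,50,(345,345))]) ]))
E
```

```text
8.85 [0.5217361  0.03836549 0.23893276] [-17.88143104   0.30687304  39.58393867] [-0.0210035   3.36000689 -0.13967556]
```

View pics/c5.png

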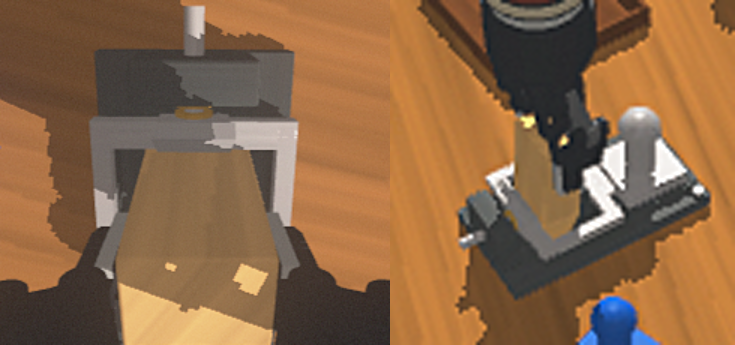

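The rod now sticks out behind the holder and the catch frame has shifted. The TCP height puts the foot on the base plate. I'm relieving the pressure and letting go.

Call:
step_arm(
  steps=[0,0,-0.4,0,0,0,0,0,-0.4,0,0,0],
)

```text
clock: 9.15
position: [0.521, 0.0383, 0.2391]
ee_rot: [-179.9, 0.1, -166.0]
force: [-6.0, -0.7, 16.8]
opening: 0.508
grasp_force: 63.6
```

Call:
step_arm(
  steps=[0,0,0,0,0,0,0,0,0,0,0,0,0,0,0,0,0,0,0,0,0,0,0,0,0,0,0,0,0,0],
  jaw=1,
)

```text
clock: 9.65
position: [0.5198, 0.0385, 0.2352]
ee_rot: [180.0, -0.0, -166.0]
force: [-0.4, -0.7, 0.5]
opening: 1.0
grasp_force: 0.0
```

Call:
step_arm(
  steps=[0,0,-2,0,0,0,0,0,-5,0,0,0,0,0,-10,0,0,0,0,0,-15,0,0,0,-6,0,-17,0,0,0,-9,0,-17,0,0,0,-9,0,-17,0,0,0,-9,0,-17,0,0,0],
)

```text
clock: 10.45
position: [0.6076, 0.0604, 0.4045]
ee_rot: [180.0, -0.1, -166.0]
force: [0.7, 1.1, -0.8]
opening: 0.999
grasp_force: 0.0
```

```bash
python3 - <<'E'
from h import *
f=look("w6",["stake_mid","wedge_mid","tray_in"],.052)
s=robot.sense(); print(s["clock"],s["position"],s["ee_rot"],s["force"])
import pickle; pickle.dump(f,open("w6.pkl","wb"))
E
```

```text
stake_mid 0.96 [194. 176.] 1966 [ 0.638 -0.083  0.052] [[159.0, 183.0], [197.0, 146.0], [227.0, 176.0], [190.0, 214.0]]
stake_mid 0.83 [292. 239.] 1655 [0.689 0.043 0.052] [[259.0, 242.0], [292.0, 210.0], [322.0, 240.0], [289.0, 272.0]]
stake_mid 0.74 [318. 161.] 1858 [0.587 0.052 0.052] [[297.0, 141.0], [340.0, 141.0], [340.0, 185.0], [297.0, 185.0]]
stake_mid 0.55 [202.  74.] 2591 [ 0.528 -0.086  0.052] [[168.0, 57.0], [218.0, 37.0], [239.0, 89.0], [189.0, 109.0]]
wedge_mid 0.73 [320.  94.] 1963 [0.517 0.036 0.052] [[294.0, 75.0], [345.0, 75.0], [345.0, 114.0], [294.0, 114.0]]
tray_in 0.76 [480. 179.] 12031 [0.562 0.237 0.052] [[422.0, 124.0], [546.0, 124.0], [546.0, 233.0], [422.0, 233.0]]
10.65 [0.60637333 0.06007806 0.4053679 ] [ 1.79992132e+02 -4.34839017e-02 -1.66023589e+02] [ 0.46120978  0.12159384 -0.81337859]
```

View pics/w6.png

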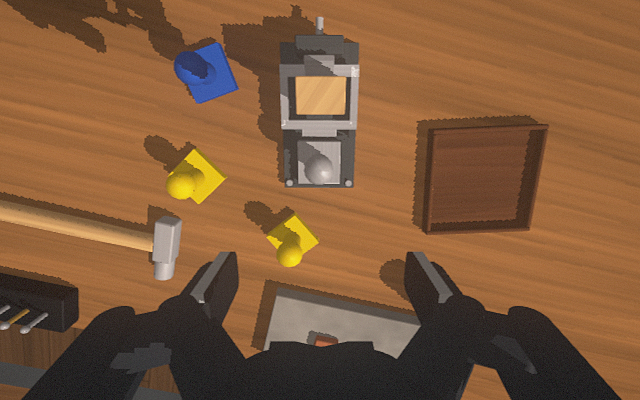

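The catch is held open: the wedge stays at (321,95), the frame's front bar at y≈125 is clear of the stake's foot (298–342, 140–185), and the dome is at (319,169). The tray is at (485,180).

```bash
python3 - <<'E'
from h import *
import pickle; f=pickle.load(open("w6.pkl","rb"))
w=np.array([onz(f,u,.107) for u in[(295,76),(347,76),(345,114),(298,114)]]).mean(0)
print("wedge",w.round(4),"stake from wedge",(w+.08*np.array([.970,.242,0])).round(4))
d=onz(f,(319,169),.055); print("dome",d.round(4))
T=np.array([onz(f,u,.018) for u in[(424,234),(427,126),(548,125),(531,231)]]); print(T.round(3),T.mean(0).round(4))
T=np.array([onz(f,u,.004) for u in[(431,228),(435,138),(535,136),(519,226)]]); print(T.round(3),T.mean(0).round(4))
go([d[0],d[1],.046],-166)
E
```

```text
wedge [0.5209 0.0384 0.107 ] stake from wedge [0.5985 0.0577 0.107 ]
dome [0.595  0.0544 0.055 ]
[[0.654 0.215 0.018]
 [0.52  0.169 0.018]
 [0.484 0.31  0.018]
 [0.616 0.353 0.018]] [0.5684 0.2619 0.018 ]
[[0.648 0.228 0.004]
 [0.531 0.189 0.004]
 [0.498 0.311 0.004]
 [0.616 0.346 0.004]] [0.5733 0.2686 0.004 ]
shift [ 1.23 -0.28 20.47] turn [ 0.    -0.001 -0.   ] dist 0.205
```

Call:
step_arm(
  steps=[1,-0.15,5,0,0,0,1,-0.15,10,0,0,0,1,-0.15,14,0,0,0,1,-0.15,17,0,0,0,1,-0.15,19,0,0,0,1,-0.15,20.4,0,0,0,1,-0.15,20.4,0,0,0,1,-0.15,20.4,0,0,0],
)

```text
clock: 11.45
position: [0.5981, 0.0563, 0.2027]
ee_rot: [-180.0, 0.1, -166.0]
force: [-0.1, -1.0, 0.3]
opening: 0.998
grasp_force: 0.0
```

Call:
step_arm(
  steps=[0,0,0,0,0,0,0,0,0,0,0,0,0,0,0,0,0,0,0,0,0,0,0,0,0,0,0,0,0,0,0,0,0,0,0,0,0,0,0,0,0,0,0,0,0,0,0,0,0,0,0,0,0,0],
  jaw=0,
)

```text
clock: 12.35
position: [0.5984, 0.0562, 0.2026]
ee_rot: [-180.0, 0.1, -166.0]
force: [-1.5, -2.4, 6.6]
opening: 0.342
grasp_force: 58.6
```

Call:
step_arm(
  steps=[0,0,-0.5,0,0,0,0,0,-1,0,0,0,0,0,-2,0,0,0,0,0,-3,0,0,0,0,0,-4,0,0,0,0,0,-4,0,0,0],
)

```text
clock: 12.95
position: [0.5988, 0.0564, 0.2443]
ee_rot: [-179.9, 0.2, -166.0]
force: [0.9, -0.3, -2.8]
opening: 0.343
grasp_force: 59.7
```

Call:
step_arm(
  steps=[0,0,-2.5,0,0,0,0,0,-4.5,0,0,0,-0.5,4,-4.5,0,0,0,-1,8,-4.5,0,0,0,-1.5,12,-4.5,0,0,0,-2,16,-4.5,0,0,0,-2.3,19,-4.5,0,0,0,-2.3,21,-4.5,0,0,0,-2.3,21,-4.5,0,0,0,-2.3,21,-4.5,0,0,0],
)

```text
clock: 13.95
position: [0.5692, 0.2659, 0.2864]
ee_rot: [-180.0, -0.0, -165.9]
force: [0.3, -1.4, -4.9]
opening: 0.342
grasp_force: 60.3
```

```bash
python3 - <<'E'
from h import *
s=robot.sense(); print(s["clock"],s["position"],s["opening"])
f=robot.grab_frame("wrist"); fs=robot.grab_frame("scene")
u=proj(fs,[.571,.265,.05]).astype(int)
save("c7",np.hstack([cv2.resize(f["image"],(480,300)),cv2.resize(fs["image"][u[1]-70:u[1]+50,u[0]-90:u[0]+30],(300,300),interpolation=2)]))
E
```

```text
13.95 [0.56924506 0.26590132 0.28644423] 0.3419317024113044
```

View pics/c7.png

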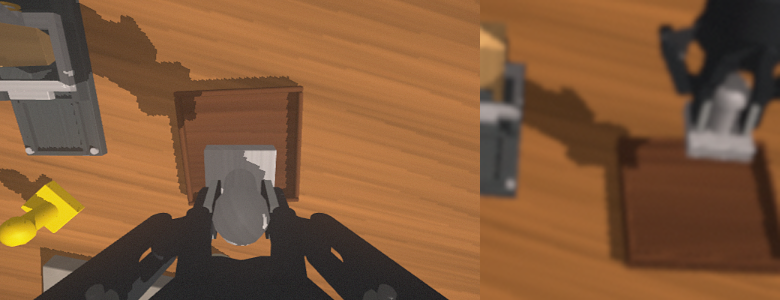

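The stake is held upright over the tray, with its foot at (240,165) in the left panel. I'm lowering it.

Call:
step_arm(
  steps=[0,0,3,0,0,0,0,0,6,0,0,0,0,0,7.5,0,0,0,0,0,8.2,0,0,0,0,0,8.5,0,0,0,0,0,8.5,0,0,0,0,0,8.5,0,0,0],
)

```text
clock: 14.75
position: [0.5703, 0.2659, 0.2034]
ee_rot: [180.0, 0.2, -166.0]
force: [0.8, 0.0, -4.1]
opening: 0.344
grasp_force: 60.3
```

Call:
step_arm(
  steps=[0,0,0.2,0,0,0,0,0,0.4,0,0,0,0,0,0.5,0,0,0],
)

```text
clock: 15.05
position: [0.5694, 0.2658, 0.1968]
ee_rot: [-180.0, 0.0, -166.0]
force: [-0.5, -2.0, 1.8]
opening: 0.34
grasp_force: 60.8
```

Touchdown: the force went from −4 to +2 N. One more settling row, then release and retreat.

Call:
step_arm(
  steps=[0,0,0.1,0,0,0,0,0,0.1,0,0,0],
)

```text
clock: 15.25
position: [0.5698, 0.2657, 0.1968]
ee_rot: [-180.0, 0.0, -166.0]
force: [-2.6, -2.4, 4.3]
opening: 0.338
grasp_force: 59.9
```

Call:
step_arm(
  steps=[0,0,-0.1,0,0,0,0,0,-0.1,0,0,0,0,0,-0.1,0,0,0,0,0,-0.1,0,0,0,0,0,-0.1,0,0,0,0,0,-0.1,0,0,0,0,0,-3,0,0,0,0,0,-7,0,0,0,0,0,-12,0,0,0,0,0,-17,0,0,0,0,0,-20,0,0,0,0,0,-20,0,0,0,0,0,-20,0,0,0],
  jaw=1,
)

```text
clock: 16.55
position: [0.5695, 0.2657, 0.3965]
ee_rot: [180.0, 0.1, -166.0]
force: [-0.1, -0.0, -1.1]
opening: 1.0
grasp_force: 0.0
```

```bash
python3 - <<'E'
from h import *
s=robot.sense(); print(s["clock"],s["position"],s["opening"],s["force"])
f=robot.grab_frame("wrist"); fs=robot.grab_frame("side")
save("c8",np.hstack([cv2.resize(f["image"],(480,300)),cv2.resize(fs["image"][90:250,220:380],(300,300),interpolation=2)]))
E
```

```text
16.55 [0.56947367 0.26573537 0.39649487] 1.0004026161450754 [-0.14738216 -0.0324148  -1.06149171]
```

View pics/c8.png

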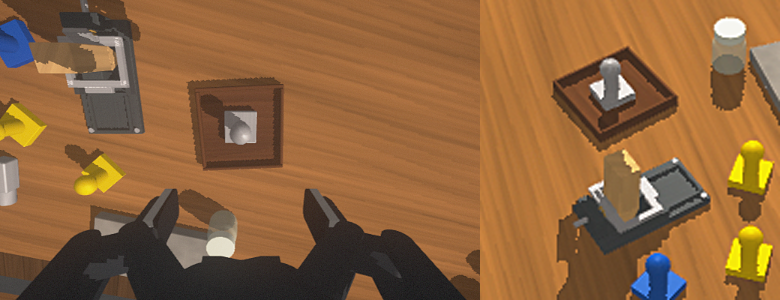

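The stake stands upright on the tray floor (left panel (240,128), right panel (612,85)). The wedge is still seated in the holder (right panel (622,185)).

```bash
python3 -c "
from bench import robot
print(robot.hand_in())"
```

```text
the job is handed in; nothing more can be done
None
```

The thick wedge is fully in the gap and holds the catch open by itself, and the steel stake stands upright in the tray; the job was handed in at about 17 s of the 64 s allowed.

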